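Prop the sanding chest's lid open

ROBOT

A 6-joint arm with a two-finger parallel gripper is mounted at the origin on the work surface. World frame = base frame: x ahead of the robot, y to its left, z up, the work surface at z = 0. Lengths are in m, angles in degrees, forces in N, time in s.
With the tool pointing down it reaches from about 0.25 to 0.725 m from the base axis. Payload 9.7 kg.
Tool frame: the origin (TCP) lies at the centre of the arm's flange, where the gripper is bolted on; the fingertips stand 173 mm ahead of it and the grasp point (between the pads) lies 155 mm ahead of it; z points along the fingers, y is the line along which they close (so a half turn about z gives the same grasp; the last joint's range is limited). The gripper opens to 85 mm and grips with 20 to 120 N. Pads are 22 mm wide; open, the fingers measure 114 mm over their backs; the gripper's body (76 mm by 85 mm) begins 54 mm behind the grasp point. The pads swing forward as they close: fully open they stand 13 mm farther back than shut.
Start: joints at [-71.677, 4.979, 10.078, 95.1, 0, 90], TCP at [0.173, -0.522, 0.405] pointing down, gripper open.
Joint ranges: [-179.16, 179.16], [-48.56, 103.87], [-65.8, 70.77], [-126.05, 130.52], [-82.76, 87.17], [-180, 180]. Speed limits (degrees/s): [127.2, 127.2, 147.25, 180, 180, 180].

INTERFACE

Orientations are given as [roll, pitch, yaw] about the fixed x, y, z axes, in that order (R = Rz(yaw) Ry(pitch) Rx(roll)).
In Python, from workcell import monitor, camera, get_calibration, bot gives the robot as it stands.
- The arm moves only by the tool carry_out, never from a script. Its argument "targets" is text: rows parted by semicolons, each of 7 numbers parted by spaces: the shift along the tool's x, y, z in units of 0.04 m (1.0 is 0.04 m), then the turn, a rotation vector about the tool's x, y, z in units of 0.1 rad (1.0 is 0.1 rad), then the opening, from -1 (shut) to 1 (fully open), so that 0 is half open. A call has exactly 8 rows; each row shifts and turns the commanded pose from where the row before left it, along the tool's axes as they then stand; what a row does not reach is not made up. A row lasts 1/12 s, in which the tool goes at most 41.7 mm and 7.16 degrees, less where a joint would pass 70% of its speed; a pose out of reach is approached as far as the arm can. A call with a number of a shift or a turn outside -1 to 1 is refused whole. A call with a gripper value outside its range is refused whole. The fingers move at their own pace and stop on an object; "newtons" is the grip in N (left out, the last holds). Time passes only in rows, so rows that do not move let the fingers close, or fill a call up. It gives the time, the measured TCP pose, the force, the opening and the grip force at its end, in the units of the state.
- monitor.get_obs(): the state, without advancing time (a new reading comes with each control period).
- camera(name): name is "side" or "top" or "wrist"; returns the picture (420x560x3 uint8, red, green, blue); there is no depth.
- get_calibration(name): a dict with "fx", "fy", "cx", "cy" (pixels), "view" (4x4, takes a point from world to camera coordinates). Camera axes: x right, y down, z forward; pixel columns grow to the right and rows downward; lengths in m; the calibration is good to about 2 mm. The wrist camera is an equidistant fisheye: a pixel r from the principal point sees the ray r / f radians off the axis. A picture is of the moment at which its call begins: read the wrist's pose just before it. get_calibration takes no time and is no camera call; for the wrist camera it gives the pose at the moment of the call.
- bot.job_done(): hands the job in; it is judged then, once.
The state is a dict: "time": time; "q": joint angles; "qd": joint speeds; "joint_efforts": joint torques, N m; "ee_pos": TCP position; "tcp_rot": TCP orientation; "wrist_force": force on the tool from outside, world axes, zero at the start; "torque": the same for the moment, N m; "opening": finger opening in m; "grasp_force": force on a finger pad.
Only numpy, scipy, OpenCV 4.12 (cv2) and the standard library are available. Lean on these libraries where they do the work, as an engineer would, in place of code of your own. Each camera call takes 0.05 s, during which the arm holds its last target. There are 200 camera calls.

TASK

Lift the lid of the plywood chest wide open, swing the steel prop rod at its side up out of its clip, then lower the lid gently until its slot seats on the rod's ball end and the rod carries the lid. Do not let the lid slam, leave the other things on the bench where they are, and let go of everything at the end.

Things in the scene. Friction and masses are not known exactly. Their poses are not given: they have to be found in the camera images.
- chest: Open plywood chest screwed to the bench, 210 (x) x 260 (y) x 95 mm high. Origin under its centre on the bench, z up; -x is its front, facing the robot. Lid hinged on the +x rim. The prop rod lies outside its +y wall, 55 mm out, in the plane y = 185 mm; its pivot block, clip and the lid's slot bracket also stand out from that side.
- lid_hinge (a point): Middle of the hinge line, at (105, 0, 95) mm in the chest frame; the line runs along the chest's y. The lid is a plywood board of 215 x 260 x 15 mm, 0.75 kg, lying on the rim; lifting it at the handle takes about 5 N.
- lid_handle (a point): Middle of the handle: a 10 mm round steel bar, 110 mm long along the chest's y, standing 40 mm out from the lid's front edge (30 mm free gap), 255 mm from the hinge line and 7.5 mm above it when shut. It turns with the lid and can be pinched from above at every lid angle, the bar turning in the fingers. Its two end stays are 55 mm either side of the middle.
- lid_slot (a point): Seat point of the slot: where the rod's ball centre sits when propped. It is 140 mm from the hinge line towards the front edge, 9 mm below the board's underside, at chest y = 185 mm. The slot is a steel bracket beside the board: a flat plate with two cheeks below, 24 mm apart at the plate, flaring to 40 mm at the mouth 22 mm below; it opens towards the board's underside.
- rod_pivot (a point): Pivot of the prop rod, at (-95, 185, 50) mm in the chest frame, on a 46 mm wooden block on the chest's +y wall; its axis runs along the chest's y.
- rod_tip (a point): Centre of the 18 mm steel ball at the rod's free end, 169 mm from the pivot. The rod is a 12 mm round steel bar, 0.15 kg; lying in its clip it points along the chest's +x, 50 mm above the bench.
- rod_grip (a point): Point on the rod's axis 45 mm short of the ball's centre (124 mm from the pivot), a good place to grip it. The clip is an open-topped steel saddle 22 mm wide and 16 mm long, 65 mm from the pivot, rising 9 mm above the rod's axis; the rod just lifts out.
- lid (a joint): Lid angle, rad: 0 shut, grows as the front edge rises, stop at 1.55. The hinge is stiff: the lid stays by itself above about 1.2 rad, falls shut on its own below about 1.05. Propped, ball seated, it reads 0.80.
- rod (a joint): Rod angle, rad: 0 lying in the clip, pi/2 straight up, stop at 1.7. The free end rises and swings back towards the chest's front. The pivot is stiff: the rod stays at any angle it is left at (moving it takes up to 3 N at the ball). Propped it reads 0.97. With the lid shut, the slot bracket bars its way; with the lid above 1.2 it swings freely. The nearer the lid is to its stop, the more room there is above the rod for a gripper.
- sander: Bystander: black and yellow palm sander, 120 mm across and 125 mm high, standing on the bench; origin under its centre.
- blanks: Bystander: stack of three speckled pale kinked bars, about 175 x 60 mm and 54 mm high; origin under its middle.
- wax_tin: Bystander: closed round grey tin with a paper band, 84 mm across, 100 mm high; origin under its centre.
- sanding_block: Bystander: cork sanding block, 120 x 65 x 28 mm; origin under its centre.

How it is judged:
By the outcome, as a careful person would: the job done as asked, in the order asked, and still so for the second after the job is handed in, with the robot touching nothing.
It also fails if it takes over 72 s, if anything falls off the work surface, if the arm or the gripper's body presses on something with over 40 N, if the wrist force passes 120 N, or if a joint passes its speed limit or range.

## Working session

There is one attempt and no reset: what is moved stays moved. The work goes in short steps, Python scripts to look and compute and a tool call to move; the robot and the scene stay as the last step left them, time stands still between calls to the robot, and variables do not carry over. Pictures are saved under pics/ and viewed, at most 10 in all, crops included, and the job is handed in when it is done.

Besides the shell and the picture viewer there is one more tool, called after ">>>" as name(argument=value, ...) on one line, values as JSON. carry_out: Moves the arm, as the interface text tells. Shifts and turns lie within -1 to 1; 1 stands for 0.04 m of shift or 0.1 rad of turn. Its arguments: {"type":"object","properties":{"targets":{"type":"string"},"newtons":{"type":"number"}},"required":["targets"]}

```bash
mkdir -p pics; ls
python3 - <<'E'
from workcell import monitor,camera,get_calibration
import cv2,numpy as np
np.set_printoptions(precision=4,suppress=True)
o=monitor.get_obs();print(o)
for n in("top","side"):
    cv2.imwrite(f"pics/{n}0.png",cv2.resize(camera(n)[:,:,::-1],(800,600),interpolation=cv2.INTER_CUBIC));c=get_calibration(n);print(n,c)
E
```

```text
pics
{'time': 0.0, 'q': array([-71.6776,   5.0131,  10.0343,  95.0987,  -0.0029,  89.9988]), 'qd': array([ 0.024 , -0.0729,  0.1207,  0.0437,  0.024 ,  0.0663]), 'joint_efforts': array([ -0.0027, -52.0385,  46.4809,   0.0161,  -0.0002,  -0.    ]), 'ee_pos': array([ 0.1729, -0.5221,  0.404 ]), 'tcp_rot': array([-179.9224,    0.0029,   18.3236]), 'wrist_force': array([ 0.5554, -1.1704,  0.6704]), 'torque': array([ 0.0181, -0.0354,  0.042 ]), 'grasp_force': 0.0, 'opening': 0.08577098429414215}
top {'fx': 401.34445023678757, 'fy': 401.34445023678757, 'cx': 273.808043149551, 'cy': 209.1646422520394, 'view': array([[-0.0107, -0.9995,  0.03  , -0.0149],
       [-0.9907,  0.0066, -0.1359,  0.5472],
       [ 0.1356, -0.0312, -0.9903,  1.115 ],
       [ 0.    ,  0.    ,  0.    ,  1.    ]])}
side {'fx': 531.2650329982339, 'fy': 531.2650329982339, 'cx': 275.3655729604269, 'cy': 212.546687530288, 'view': array([[-0.7443, -0.6676,  0.0203,  0.3855],
       [-0.4956,  0.5317, -0.6868,  0.3205],
       [ 0.4477, -0.5212, -0.7265,  1.2534],
       [ 0.    ,  0.    ,  0.    ,  1.    ]])}
```

View pics/top0.png

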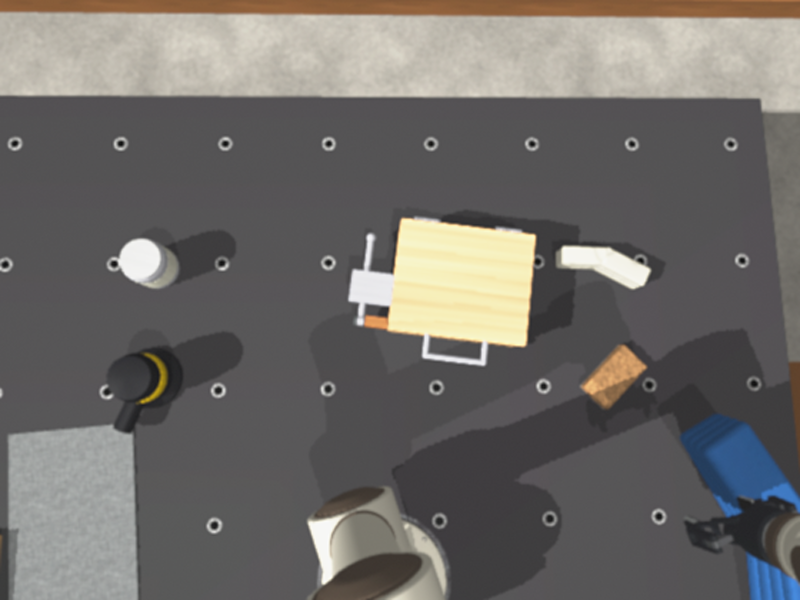

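View pics/side0.png

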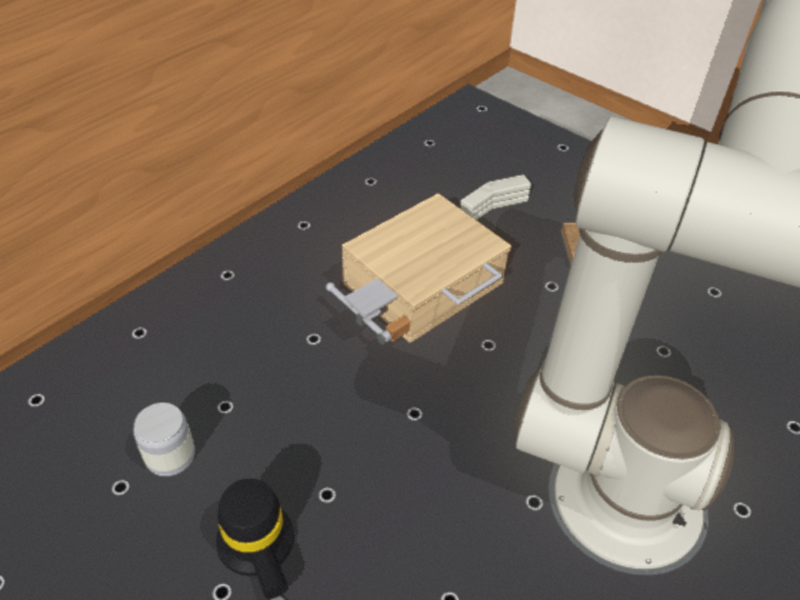

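The top view shows lid corners at (400,218), (536,235), (527,346), (389,331), the handle bar from (424,357) to (486,363) and the ball at (370,237). The side view shows corners at (343,246), (437,195), (511,246), (413,305) and the ball at (331,288).

```bash
cat > h.py <<'E'
import numpy as np
from scipy.optimize import least_squares
from scipy.spatial.transform import Rotation as R
from workcell import monitor,camera,get_calibration
np.set_printoptions(precision=4,suppress=True)
def proj(n,P,c=None):
    c=c or get_calibration(n);q=np.c_[P,np.ones(len(P))]@c["view"].T
    return np.c_[c["fx"]*q[:,0]/q[:,2]+c["cx"],c["fy"]*q[:,1]/q[:,2]+c["cy"]]
def place(p,P): # chest pose (x,y,yaw rad)
    c,s=np.cos(p[2]),np.sin(p[2]);P=np.asarray(P,float)
    return np.c_[p[0]+c*P[:,0]-s*P[:,1],p[1]+s*P[:,0]+c*P[:,1],P[:,2]]
E
python3 - <<'E'
from h import *
P=np.array([[105,130,110],[105,-130,110],[-110,-130,110],[-110,130,110],[74,185,50]])/1e3
T=np.array([[400,218],[536,235],[527,346],[389,331],[370,237]])*.7
S=np.array([[343,246],[437,195],[511,246],[413,305],[331,288]])*.7
f=lambda p:np.r_[proj("top",place(p,P))-T,proj("side",place(p,P))-S].ravel()
s=least_squares(f,[.5,-.1,0],loss="soft_l1");print(s.x,np.degrees(s.x[2]));print(f(s.x).reshape(-1,2))
for g in (slice(0,10),slice(10,20)): print(least_squares(lambda p:f(p)[g],s.x).x)
K=np.array([[-150,0,102.5],[-150,55,102.5],[-150,-55,102.5],[-95,185,50]])/1e3
W=place(s.x,K);print(W,proj("top",W)/.7,proj("side",W)/.7)
E
```

```text
[ 0.571  -0.1531 -0.1236] -7.080877567060958
[[ 0.3344  0.8479]
 [-1.0715  0.055 ]
 [-1.0276  0.1051]
 [-0.8496 -0.5413]
 [ 0.2131  1.3882]
 [-0.8244 -1.1478]
 [ 0.2631 -2.0938]
 [ 0.2319 -1.3654]
 [ 1.1585 -0.0011]
 [-0.2592 -0.7717]]
[ 0.572  -0.1544 -0.1229]
[ 0.5684 -0.1497 -0.1304]
[[ 0.4222 -0.1346  0.1025]
 [ 0.429  -0.08    0.1025]
 [ 0.4154 -0.1891  0.1025]
 [ 0.4996  0.0422  0.05  ]] [[454.1417 359.6687]
 [425.0313 356.3195]
 [483.2096 363.0131]
 [360.2398 321.975 ]] [[479.5067 287.4338]
 [458.7695 300.9269]
 [499.5238 274.4092]
 [386.16   336.2718]]
```

```bash
cat >> h.py <<'E'
CH=np.array([.571,-.1531,-.1236])
def rot(mode,phi): # phi deg: tilt of the pointing direction towards chest +x
    y=np.degrees(CH[2])
    return (R.from_euler("z",y+90,degrees=True)*R.from_euler("x",180-phi,degrees=True)) if mode=="H" else \
      R.from_euler("z",y,degrees=True)*R.from_euler("x",180,degrees=True)*R.from_euler("y",phi,degrees=True)
def handle(th,back=0.): # chest frame mm
    return np.array([105-255*np.cos(th)+7.5*np.sin(th),0,95+255*np.sin(th)+7.5*np.cos(th)])
def rodpt(a,r=124): return np.array([-95+r*np.cos(a),185,50+r*np.sin(a)])
def state():
    o=monitor.get_obs();Rt=R.from_euler("xyz",o["tcp_rot"],degrees=True);g=o["ee_pos"]+Rt.as_matrix()[:,2]*.155
    c,s=np.cos(CH[2]),np.sin(CH[2]);d=g[:2]-CH[:2]
    print("t %.2f grasp chest mm"%o["time"],1e3*np.array([c*d[0]+s*d[1],-s*d[0]+c*d[1],g[2]]),"rpy",o["tcp_rot"],"q",o["q"],"F",o["wrist_force"],"open %.4f gf %.1f"%(o["opening"],o["grasp_force"]))
    return np.array(o["ee_pos"]),Rt
def plan(wps): # (grasp chest mm, Rot, opening, rows)
    p,Q=state();rows=[]
    for g,Rt,op,n in wps:
        t=place(CH,[np.array(g)/1e3])[0]-Rt.as_matrix()[:,2]*.155
        p0,Q0=p,Q;dv=(Q0.inv()*Rt).as_rotvec();g0=p0+Q0.as_matrix()[:,2]*.155;g1=t+Rt.as_matrix()[:,2]*.155
        for i in range(1,n+1):
            Rn=Q0*R.from_rotvec(dv*i/n);pn=g0+(g1-g0)*i/n-Rn.as_matrix()[:,2]*.155
            d=np.round(Q.inv().apply(pn-p)/.04,2);w=np.round((Q.inv()*Rn).as_rotvec()/.1,2)
            if max(abs(np.r_[d,w]))>1:print("!! too big",d,w)
            p=p+Q.apply(d*.04);Q=Q*R.from_rotvec(w*.1)
            rows.append(" ".join("%g"%v for v in [*(d+0.),*(w+0.),op]))
    while len(rows)%8: rows.append("0 0 0 0 0 0 %g"%wps[-1][2])
    for i in range(0,len(rows),8): print("; ".join(rows[i:i+8]),"\n")
E
python3 - <<'E'
from h import *
h=handle(0)
plan([(h+[0,0,90],rot("H",0),-.44,20),(h+[0,0,90],rot("H",0),-.44,2)])
E
```

```text
t 0.10 grasp chest mm [-349.6541 -415.1212  249.0249] rpy [-179.9291    0.0014   18.3223] q [-71.6778   5.0101  10.038   95.0989  -0.0014  89.9998] F [-0.157  -0.0684  0.1919] open 0.0855 gf 0.0
0.45 -0.36 0.07 0 0 -0.56 -0.44; 0.47 -0.34 0.07 0 0 -0.57 -0.44; 0.48 -0.31 0.07 0 0 -0.56 -0.44; 0.5 -0.28 0.07 0 0 -0.56 -0.44; 0.52 -0.25 0.08 0 0 -0.57 -0.44; 0.53 -0.22 0.07 0 0 -0.56 -0.44; 0.55 -0.2 0.07 0 0 -0.57 -0.44; 0.55 -0.16 0.07 0 0 -0.56 -0.44 

0.56 -0.13 0.07 0 0 -0.56 -0.44; 0.57 -0.1 0.07 0 0 -0.57 -0.44; 0.57 -0.06 0.07 0 -0.01 -0.56 -0.44; 0.57 -0.04 0.07 -0.01 0 -0.56 -0.44; 0.58 0 0.07 0 0 -0.57 -0.44; 0.57 0.03 0.07 0 0 -0.56 -0.44; 0.58 0.06 0.07 0 0 -0.57 -0.44; 0.56 0.1 0.07 0 0 -0.56 -0.44 

0.57 0.13 0.08 0 0 -0.56 -0.44; 0.55 0.15 0.07 0 0 -0.57 -0.44; 0.54 0.19 0.07 0 0 -0.56 -0.44; 0.54 0.22 0.07 0 0 -0.56 -0.44; 0 0 0 0 0 0 -0.44; 0 0 0 0 0 0 -0.44; 0 0 0 0 0 0 -0.44; 0 0 0 0 0 0 -0.44
```

>>> carry_out(targets="0.45 -0.36 0.07 0 0 -0.56 -0.44; 0.47 -0.34 0.07 0 0 -0.57 -0.44; 0.48 -0.31 0.07 0 0 -0.56 -0.44; 0.5 -0.28 0.07 0 0 -0.56 -0.44; 0.52 -0.25 0.08 0 0 -0.57 -0.44; 0.53 -0.22 0.07 0 0 -0.56 -0.44; 0.55 -0.2 0.07 0 0 -0.57 -0.44; 0.55 -0.16 0.07 0 0 -0.56 -0.44", newtons=30)

```text
time: 0.77
ee_pos: [0.273, -0.366, 0.3814]
tcp_rot: [-180.0, -0.0, 44.3]
wrist_force: [0.7, 0.3, -0.4]
opening: 0.0238
grasp_force: 0.0
```

>>> carry_out(targets="0.56 -0.13 0.07 0 0 -0.56 -0.44; 0.57 -0.1 0.07 0 0 -0.57 -0.44; 0.57 -0.06 0.07 0 0 -0.56 -0.44; 0.57 -0.04 0.07 0 0 -0.56 -0.44; 0.58 0 0.07 0 0 -0.57 -0.44; 0.57 0.03 0.07 0 0 -0.56 -0.44; 0.58 0.06 0.07 0 0 -0.57 -0.44; 0.56 0.1 0.07 0 0 -0.56 -0.44")

```text
time: 1.43
ee_pos: [0.3726, -0.2112, 0.3591]
tcp_rot: [-180.0, -0.0, 70.2]
wrist_force: [0.3, 0.5, 0.4]
opening: 0.024
grasp_force: 0.0
```

>>> carry_out(targets="0.57 0.13 0.08 0 0 -0.56 -0.44; 0.55 0.15 0.07 0 0 -0.57 -0.44; 0.54 0.19 0.07 0 0 -0.56 -0.44; 0.54 0.22 0.07 0 0 -0.56 -0.44; 0 0 0 0 0 0 -0.44; 0 0 0 0 0 0 -0.44; 0 0 0 0 0 0 -0.44; 0 0 0 0 0 0 -0.44")

```text
time: 2.1
ee_pos: [0.4217, -0.1349, 0.3479]
tcp_rot: [-180.0, 0.0, 82.8]
wrist_force: [-0.8, -0.4, -0.2]
opening: 0.0235
grasp_force: 0.0
```

Run:
```python
from h import *
import cv2
h=handle(0)
plan([(h+[0,0,5],rot("H",0),-.44,14),(h+[0,0,4],rot("H",0),-.44,2)])
c=get_calibration("wrist");cv2.imwrite("pics/w1.png",cv2.resize(camera("wrist")[:,:,::-1],(800,600)))
P=place(CH,np.array([h,h+[0,55,0],h-[0,55,0],[-110,130,110],[-110,-130,110],[74,185,50]])/1e3)
q=(np.c_[P,np.ones(6)]@c["view"].T)[:,:3];r=np.hypot(q[:,0],q[:,1]);th=np.arctan2(r,q[:,2])
print(np.c_[c["cx"]+c["fx"]*th*q[:,0]/r,c["cy"]+c["fy"]*th*q[:,1]/r]/.7)
```

```text
t 2.10 grasp chest mm [-150.4002   -0.4175  192.9307] rpy [-179.9949    0.0092   82.8188] q [-17.7423 -10.4717 -11.0648  89.4102  -0.01    79.439 ] F [-0.8283 -0.3765 -0.1944] open 0.0235 gf 0.0
0 0 0.15 0 0 0 -0.44; 0 0 0.16 0 0 0 -0.44; 0 0 0.15 0 0 0 -0.44; 0 0 0.15 0 0 0 -0.44; 0 0 0.15 0 0 -0.01 -0.44; 0 0 0.16 0 0 0 -0.44; 0.01 0 0.15 0 0 0 -0.44; 0 0.01 0.15 0 0 0 -0.44 

0 0 0.15 0 0 0 -0.44; 0 0 0.16 0 0 0 -0.44; 0 0 0.15 0 0 0 -0.44; 0 0 0.15 0 0 0 -0.44; 0 0 0.15 0 0 -0.01 -0.44; 0 0 0.16 0 0 0 -0.44; 0 0 0.01 0 0 0 -0.44; 0 0 0.01 0 0 0 -0.44 

[[391.2674 315.2298]
 [390.9448 200.1658]
 [391.5843 415.0909]
 [480.4045  39.2095]
 [459.4079 526.7772]
 [717.6715  29.1931]]
```

View pics/w1.png

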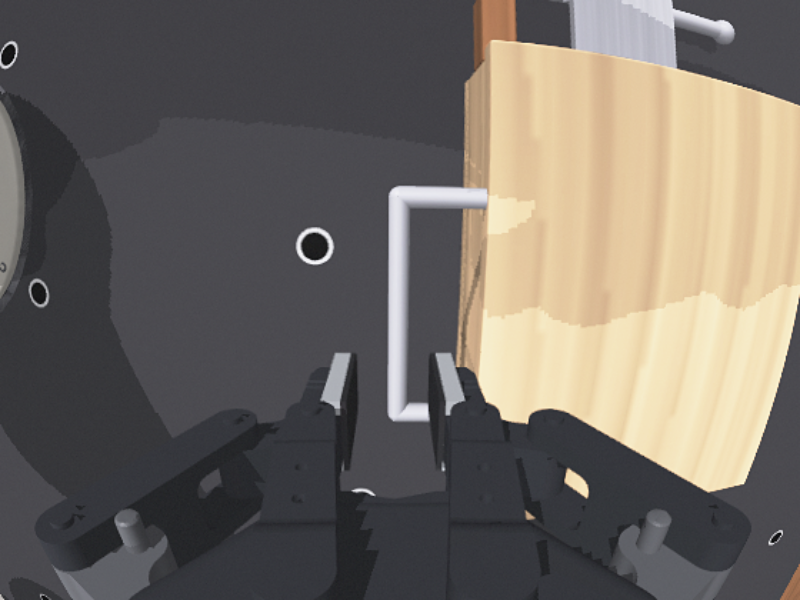

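The wrist picture shows the bar at column 398, from row 193 to row 412, the lid's front-left corner at (491,40) and the ball at (723,31). That puts the chest about 3–4 mm farther in +x than my fit, so I'll refit with all three cameras.

Run:
```python
from h import *
P=np.array([[105,130,110],[105,-130,110],[-110,-130,110],[-110,130,110],[74,185,50]])/1e3
T=np.array([[400,218],[536,235],[527,346],[389,331],[370,237]])*.7
S=np.array([[343,246],[437,195],[511,246],[413,305],[331,288]])*.7
PW=np.array([[-150,55,102.5],[-150,-55,102.5],[-110,130,110],[74,185,50]])/1e3
OW=np.array([[398,193],[398,412],[491,40],[723,31]])*.7
ct,cs,c=[get_calibration(n) for n in("top","side","wrist")]
def fe(P):
    q=(np.c_[P,np.ones(len(P))]@c["view"].T)[:,:3];r=np.hypot(q[:,0],q[:,1]);th=np.arctan2(r,q[:,2])
    return np.c_[c["cx"]+c["fx"]*th*q[:,0]/r,c["cy"]+c["fy"]*th*q[:,1]/r]
f=lambda p:np.r_[(proj("top",place(p,P),ct)-T)/401*1.1,(proj("side",place(p,P),cs)-S)/531*1.1,(fe(place(p,PW))-OW)/c["fx"]*.3].ravel()*1000
for g in (slice(None),slice(20,None),slice(0,20)):
  s=least_squares(lambda p:f(p)[g],[.571,-.15,-.12]);print(s.x, s.cost)
s=least_squares(f,[.57,-.15,-.12]);print(f(s.x).reshape(-1,2)[10:])
```

```text
[ 0.5727 -0.1533 -0.13  ] 73.23109472337497
[ 0.5744 -0.1532 -0.134 ] 4.675607896485368
[ 0.5713 -0.1534 -0.1248] 44.13201262463747
[[-1.6308  3.1069]
 [-2.4289  0.8097]
 [-3.294  -1.3345]
 [-1.5281 -0.2707]]
```

```bash
sed -i 's/^CH=.*/CH=np.array([.5735,-.1532,-.130])/' h.py
python3 - <<'E'
from h import *
h=handle(0)
plan([(h+[0,0,4],rot("H",0),-.44,16),(h+[0,0,4],rot("H",0),-1,8)])
E
```

```text
t 2.15 grasp chest mm [-152.8761   -1.6997  192.9848] rpy [179.9967   0.0089  82.8055] q [-17.7552 -10.4755 -11.0621  89.4086  -0.0082  79.4393] F [-0.6863 -0.294  -0.908 ] open 0.0241 gf 0.0
0 0 0.14 0 0 0 -0.44; 0.01 0.01 0.13 0 0 0.01 -0.44; 0 0 0.14 0 0 0 -0.44; 0 0.01 0.13 0 0 0 -0.44; 0 0 0.14 0 0 0 -0.44; 0.01 0.01 0.13 0 0 0.01 -0.44; 0 0 0.14 0 0 0 -0.44; 0 0.01 0.13 0 0 0 -0.44 

0 0 0.14 0 0 0 -0.44; 0.01 0.01 0.13 0 0 0.01 -0.44; 0 0 0.14 0 0 0 -0.44; 0 0 0.13 0 0 0 -0.44; 0 0.01 0.14 0 0 0.01 -0.44; 0.01 0 0.13 0 0 0 -0.44; 0 0.01 0.14 0 0 0 -0.44; 0 0 0.13 0 0 0 -0.44 

0 0 0 0 0 0 -1; 0 0 0 0 0 0 -1; 0 0 0 0 0 0 -1; 0 0 0 0 0 0 -1; 0 0 0 0 0 0 -1; 0 0 0 0 0 0 -1; 0 0 0 0 0 0 -1; 0 0 0 0 0 0 -1
```

>>> carry_out(targets="0.01 0.07 0.14 0 0 0 -0.44; 0.01 0.01 0.13 0 0 0.01 -0.44; 0 0 0.14 0 0 0 -0.44; 0 0 0.13 0 0 0 -0.44; 0 0 0.14 0 0 0 -0.44; 0.01 0 0.13 0 0 0.01 -0.44; 0 0 0.14 0 0 0 -0.44; 0 0 0.13 0 0 0 -0.44")

```text
time: 2.82
ee_pos: [0.4253, -0.1336, 0.304]
tcp_rot: [-180.0, -0.0, 82.8]
wrist_force: [0.0, -0.0, -0.2]
opening: 0.0239
grasp_force: 0.0
```

>>> carry_out(targets="0 0 0.14 0 0 0 -0.44; 0.01 0 0.13 0 0 0.01 -0.44; 0 0 0.14 0 0 0 -0.44; 0 0 0.13 0 0 0 -0.44; 0 0 0.14 0 0 0.01 -0.44; 0.01 0 0.13 0 0 0 -0.44; 0 0 0.14 0 0 0 -0.44; 0 0 0.13 0 0 0 -0.44")

```text
time: 3.48
ee_pos: [0.4254, -0.1328, 0.2609]
tcp_rot: [-180.0, -0.0, 82.7]
wrist_force: [0.0, 0.0, 0.2]
opening: 0.0239
grasp_force: 0.0
```

>>> carry_out(targets="0 0 0 0 0 0 -1; 0 0 0 0 0 0 -1; 0 0 0 0 0 0 -1; 0 0 0 0 0 0 -1; 0 0 0 0 0 0 -1; 0 0 0 0 0 0 -1; 0 0 0 0 0 0 -1; 0 0 0 0 0 0 -1", newtons=40)

```text
time: 4.15
ee_pos: [0.425, -0.1327, 0.2611]
tcp_rot: [-179.9, -0.0, 82.7]
wrist_force: [-5.2, 1.0, -4.8]
opening: 0.0085
grasp_force: 38.9
```

Run:
```python
from h import *
plan([(handle(t)+[0,0,4*np.cos(t)],rot("H",np.degrees(t)*.45),-1,1) for t in np.linspace(0,1.49,41)[1:]])
```

```text
t 4.15 grasp chest mm [-150.1992    1.0893  106.0966] rpy [-179.8928   -0.014    82.6627] q [-17.3422  -9.758  -20.0338  79.8322  -0.0048  79.9951] F [-5.2228  0.9692 -4.7645] open 0.0085 gf 38.9
-0.03 -0.06 -0.25 -0.19 0 0.02 -1; 0 -0.04 -0.23 -0.16 0 0 -1; 0 -0.03 -0.24 -0.17 0 0 -1; 0 -0.01 -0.23 -0.17 0 0 -1; 0 0 -0.23 -0.17 0 0 -1; 0 0.01 -0.22 -0.16 0 0 -1; 0 0.02 -0.22 -0.17 0 0 -1; 0 0.03 -0.21 -0.17 0 0 -1 

0 0.04 -0.21 -0.17 0 0 -1; 0 0.06 -0.21 -0.16 0 0 -1; 0 0.07 -0.19 -0.17 0 0 -1; 0 0.07 -0.19 -0.17 0 0 -1; 0 0.09 -0.18 -0.17 0 0 -1; 0 0.1 -0.17 -0.17 0 0 -1; 0 0.1 -0.16 -0.16 0 0 -1; 0 0.12 -0.16 -0.17 0 0 -1 

0 0.12 -0.14 -0.17 0 0 -1; 0 0.13 -0.13 -0.17 0 0 -1; 0 0.14 -0.12 -0.16 0 0 -1; 0 0.14 -0.11 -0.17 0 0 -1; 0 0.15 -0.1 -0.17 0 0 -1; 0 0.15 -0.09 -0.17 0 0 -1; 0.01 0.16 -0.07 -0.16 0 0 -1; 0 0.16 -0.07 -0.17 0 0 -1 

0 0.17 -0.05 -0.17 0 0 -1; 0 0.17 -0.03 -0.17 0 0 -1; 0 0.17 -0.03 -0.16 0 0 -1; 0 0.17 -0.01 -0.17 0 0 -1; 0 0.17 0 -0.17 0 0 -1; 0 0.17 0.01 -0.17 0 0 -1; 0 0.17 0.03 -0.17 0 0 -1; 0 0.17 0.04 -0.16 0 0 -1 

0 0.16 0.05 -0.17 0 0 -1; 0 0.17 0.07 -0.17 0 0 -1; 0 0.15 0.07 -0.17 0 0 -1; 0 0.16 0.09 -0.16 0 0 -1; 0 0.15 0.1 -0.17 0 0 -1; 0 0.14 0.12 -0.17 0 0 -1; 0 0.14 0.12 -0.17 0 0 -1; 0 0.13 0.13 -0.16 0 0 -1
```

>>> carry_out(targets="0 -0.05 -0.25 -0.19 0 0 -1; 0 -0.04 -0.23 -0.16 0 0 -1; 0 -0.03 -0.24 -0.17 0 0 -1; 0 -0.01 -0.23 -0.17 0 0 -1; 0 0 -0.23 -0.17 0 0 -1; 0 0.01 -0.22 -0.16 0 0 -1; 0 0.02 -0.22 -0.17 0 0 -1; 0 0.03 -0.21 -0.17 0 0 -1")

```text
time: 4.82
ee_pos: [0.4169, -0.1317, 0.3352]
tcp_rot: [172.4, 0.0, 82.6]
wrist_force: [-14.3, 1.4, -1.0]
opening: 0.0081
grasp_force: 39.2
```

>>> carry_out(targets="0 0.04 -0.21 -0.17 0 0 -1; 0 0.06 -0.21 -0.16 0 0 -1; 0 0.07 -0.19 -0.17 0 0 -1; 0 0.07 -0.19 -0.17 0 0 -1; 0 0.09 -0.18 -0.17 0 0 -1; 0 0.1 -0.17 -0.17 0 0 -1; 0 0.1 -0.16 -0.16 0 0 -1; 0 0.12 -0.16 -0.17 0 0 -1")

```text
time: 5.48
ee_pos: [0.4299, -0.1334, 0.3998]
tcp_rot: [164.7, 0.0, 82.6]
wrist_force: [-29.2, 3.8, 13.6]
opening: 0.0082
grasp_force: 39.9
```

Run:
```python
from h import *
plan([(handle(t)+[0,0,4*np.cos(t)],rot("H",np.degrees(t)*.45),-1,1) for t in np.linspace(0,1.49,41)[17:]])
```

```text
t 5.48 grasp chest mm [-103.9747    0.9806  250.3425] rpy [164.6848   0.048   82.6111] q [-17.9063 -17.9014 -12.2464  80.5771   2.7179  79.8359] F [-29.1631   3.8253  13.5821] open 0.0082 gf 39.9
-0.03 0.15 -0.06 -0.18 0.01 0.01 -1; 0 0.13 -0.14 -0.16 0 0 -1; 0 0.14 -0.12 -0.17 0 0 -1; 0 0.14 -0.11 -0.17 0 0 -1; 0 0.15 -0.1 -0.17 0 0 -1; 0 0.16 -0.08 -0.16 0 0 -1; 0 0.15 -0.08 -0.17 0 0 -1; 0 0.17 -0.06 -0.17 -0.01 0 -1 

0 0.16 -0.05 -0.17 0 0 -1; 0 0.17 -0.04 -0.17 0 0 -1; 0 0.17 -0.02 -0.16 0 0 -1; 0 0.17 -0.02 -0.17 0 0 -1; 0 0.17 0.01 -0.17 0 0 -1; 0 0.17 0.01 -0.17 0 0 -1; 0 0.17 0.03 -0.16 0 0 -1; 0 0.17 0.04 -0.17 0 0 -1 

0 0.17 0.05 -0.17 0 0 -1; 0 0.16 0.06 -0.17 0 0 -1; 0 0.16 0.08 -0.16 0 0 -1; 0 0.15 0.09 -0.17 0 0 -1; 0 0.15 0.1 -0.17 0 0 -1; 0 0.15 0.11 -0.17 0 0 -1; 0 0.13 0.12 -0.16 0 0 -1; 0 0.13 0.14 -0.17 0 0 -1
```

>>> carry_out(targets="0 0.10 -0.165 -0.17 0 0 -1; 0 0.11 -0.155 -0.17 0 0 -1; 0 0.14 -0.12 -0.16 0 0 -1; 0 0.14 -0.11 -0.17 0 0 -1; 0 0.15 -0.1 -0.17 0 0 -1; 0 0.15 -0.09 -0.17 0 0 -1; 0 0.16 -0.07 -0.16 0 0 -1; 0 0.16 -0.07 -0.17 0 0 -1")

```text
time: 6.15
ee_pos: [0.4626, -0.1377, 0.448]
tcp_rot: [156.7, 0.1, 82.6]
wrist_force: [-5.3, -1.3, 0.2]
opening: 0.0083
grasp_force: 40.7
```

>>> carry_out(targets="0 0.17 -0.05 -0.17 0 0 -1; 0 0.17 -0.03 -0.17 0 0 -1; 0 0.17 -0.03 -0.16 0 0 -1; 0 0.17 -0.01 -0.17 0 0 -1; 0 0.17 0 -0.17 0 0 -1; 0 0.17 0.01 -0.17 0 0 -1; 0 0.17 0.03 -0.17 0 0 -1; 0 0.17 0.04 -0.16 0 0 -1")

```text
time: 6.82
ee_pos: [0.5109, -0.1441, 0.4737]
tcp_rot: [148.9, 0.1, 82.6]
wrist_force: [-3.0, -2.7, -2.7]
opening: 0.0085
grasp_force: 40.8
```

Run:
```python
from h import *
state();print(handle(1.49*32/40))
```

```text
t 6.82 grasp chest mm [ 16.7598   0.8664 340.9651] rpy [148.9358   0.0653  82.6179] q [-16.7488 -14.3692  -4.282   69.3539   4.762   81.9245] F [-3.05   -2.7109 -2.6716] open 0.0085 gf 40.8
[ 17.6687   0.     334.6967]
```

>>> carry_out(targets="0 0.16 0.05 -0.17 0 0 -1; 0 0.17 0.07 -0.17 0 0 -1; 0 0.15 0.07 -0.17 0 0 -1; 0 0.16 0.09 -0.16 0 0 -1; 0 0.15 0.1 -0.17 0 0 -1; 0 0.14 0.12 -0.17 0 0 -1; 0 0.14 0.12 -0.17 0 0 -1; 0 0.13 0.13 -0.16 0 0 -1")

```text
time: 7.48
ee_pos: [0.5678, -0.1515, 0.475]
tcp_rot: [141.3, 0.1, 82.6]
wrist_force: [-3.2, -4.1, 1.2]
opening: 0.0082
grasp_force: 42.3
```

Run:
```python
from h import *
state();print(handle(1.49))
```

```text
t 7.48 grasp chest mm [ 91.0717   0.8932 354.0012] rpy [141.3092   0.0554  82.6101] q [-15.9462 -11.08    -3.6445  59.0522   5.2936  83.268 ] F [-3.1964 -4.147   1.1787] open 0.0082 gf 42.3
[ 91.8949   0.     349.7734]
```

Run:
```python
from h import *
g=np.array([91,1,354.]);a=np.radians(38.7);b=np.array([-np.sin(a),0,np.cos(a)])
f=np.radians(20);bb=np.array([-np.sin(f),0,np.cos(f)])
print(rodpt(0))
plan([(g,rot("H",38.7),-.44,4),(g+80*b,rot("H",38.7),-.44,6),([-20,120,300],rot("R",20),-.05,18),(rodpt(0)+90*bb,rot("R",20),-.05,10),(rodpt(0)+90*bb,rot("R",20),-.05,2)])
```

```text
[ 29. 185.  50.]
t 7.48 grasp chest mm [ 91.0717   0.8932 354.0012] rpy [141.3092   0.0554  82.6101] q [-15.9462 -11.08    -3.6445  59.0522   5.2936  83.268 ] F [-3.1964 -4.147   1.1787] open 0.0082 gf 42.3
0 0 0 0 0 0 -0.44; 0 0 0 0 0 0.01 -0.44; 0 0 0 0 0 0 -0.44; 0 0 0 0 0 0 -0.44; 0 0 -0.33 0 0 0 -0.44; 0 0 -0.34 0 0 0 -0.44; 0 0 -0.33 0 0 0 -0.44; 0 0 -0.33 0 0 0 -0.44 

0 0 -0.34 0 0 0 -0.44; 0 0 -0.33 0 0 0 -0.44; 0.22 -0.11 0.07 0.14 -0.14 0.86 -0.05; 0.2 -0.12 0.08 0.14 -0.14 0.87 -0.05; 0.19 -0.14 0.07 0.15 -0.15 0.86 -0.05; 0.17 -0.14 0.08 0.14 -0.14 0.87 -0.05; 0.16 -0.15 0.08 0.14 -0.14 0.86 -0.05; 0.14 -0.16 0.07 0.14 -0.14 0.87 -0.05 

0.12 -0.17 0.09 0.15 -0.15 0.86 -0.05; 0.1 -0.17 0.08 0.14 -0.14 0.87 -0.05; 0.09 -0.17 0.08 0.14 -0.14 0.86 -0.05; 0.06 -0.17 0.09 0.14 -0.14 0.86 -0.05; 0.05 -0.17 0.09 0.15 -0.14 0.87 -0.05; 0.03 -0.17 0.1 0.14 -0.15 0.86 -0.05; 0.01 -0.17 0.1 0.14 -0.14 0.87 -0.05; -0.01 -0.16 0.1 0.14 -0.14 0.86 -0.05 

-0.02 -0.15 0.11 0.14 -0.14 0.87 -0.05; -0.04 -0.14 0.11 0.15 -0.14 0.86 -0.05; -0.05 -0.13 0.12 0.14 -0.15 0.87 -0.05; -0.07 -0.12 0.11 0.14 -0.14 0.86 -0.05; -0.1 -0.16 0.4 0 0 0 -0.05; -0.1 -0.17 0.41 0 0 0 -0.05; -0.1 -0.16 0.4 0 0 0 -0.05; -0.1 -0.16 0.41 0 0 0 -0.05 

-0.09 -0.16 0.4 0 0 0 -0.05; -0.1 -0.17 0.41 0 0 0 -0.05; -0.1 -0.16 0.4 0 0 0 -0.05; -0.1 -0.16 0.41 0 0 0 -0.05; -0.1 -0.17 0.4 0 0 0 -0.05; -0.1 -0.16 0.41 0 0 0 -0.05; 0 0 0 0 0 0 -0.05; 0 0 0 0 0 0 -0.05
```

>>> carry_out(targets="0 0 0 0 0 0 -0.44; 0 0 0 0 0 0 -0.44; 0 0 0 0 0 0 -0.44; 0 0 0 0 0 0 -0.44; 0 0 -0.33 0 0 0 -0.44; 0 0 -0.34 0 0 0 -0.44; 0 0 -0.33 0 0 0 -0.44; 0 0 -0.33 0 0 0 -0.44")

```text
time: 8.15
ee_pos: [0.5334, -0.1466, 0.5176]
tcp_rot: [141.4, 0.0, 82.7]
wrist_force: [-0.2, 0.7, 0.8]
opening: 0.0239
grasp_force: 0.0
```

>>> carry_out(targets="0 0 -0.34 0 0 0 -0.44; 0 0 -0.33 0 0 0 -0.44; 0.22 -0.11 0.07 0.14 -0.14 0.86 -0.05; 0.2 -0.12 0.08 0.14 -0.14 0.87 -0.05; 0.19 -0.14 0.07 0.15 -0.15 0.86 -0.05; 0.17 -0.14 0.08 0.14 -0.14 0.87 -0.05; 0.16 -0.15 0.08 0.14 -0.14 0.86 -0.05; 0.14 -0.16 0.07 0.14 -0.14 0.87 -0.05")

```text
time: 8.82
ee_pos: [0.5165, -0.0949, 0.5076]
tcp_rot: [149.7, -13.1, 55.0]
wrist_force: [-0.7, 0.4, -0.0]
opening: 0.0405
grasp_force: 0.0
```

>>> carry_out(targets="0.12 -0.17 0.09 0.15 -0.15 0.86 -0.05; 0.1 -0.17 0.08 0.14 -0.14 0.87 -0.05; 0.09 -0.17 0.08 0.14 -0.14 0.86 -0.05; 0.06 -0.17 0.09 0.14 -0.14 0.86 -0.05; 0.05 -0.17 0.09 0.15 -0.14 0.87 -0.05; 0.03 -0.17 0.1 0.14 -0.15 0.86 -0.05; 0.01 -0.17 0.1 0.14 -0.14 0.87 -0.05; -0.01 -0.16 0.1 0.14 -0.14 0.86 -0.05")

```text
time: 9.48
ee_pos: [0.5171, -0.0437, 0.4673]
tcp_rot: [169.3, -21.2, 13.8]
wrist_force: [0.3, 0.1, -0.4]
opening: 0.0406
grasp_force: 0.0
```

>>> carry_out(targets="-0.02 -0.15 0.11 0.14 -0.14 0.87 -0.05; -0.04 -0.14 0.11 0.15 -0.14 0.86 -0.05; -0.05 -0.13 0.12 0.14 -0.15 0.87 -0.05; -0.07 -0.12 0.11 0.14 -0.14 0.86 -0.05; -0.1 -0.16 0.4 0 0 0 -0.05; -0.1 -0.17 0.41 0 0 0 -0.05; -0.1 -0.16 0.4 0 0 0 -0.05; -0.1 -0.16 0.41 0 0 0 -0.05")

```text
time: 10.15
ee_pos: [0.5213, -0.0386, 0.379]
tcp_rot: [-179.5, -19.9, -4.3]
wrist_force: [0.1, -0.6, -0.4]
opening: 0.0403
grasp_force: 0.0
```

>>> carry_out(targets="-0.09 -0.16 0.4 0 0 0 -0.05; -0.1 -0.17 0.41 0 0 0 -0.05; -0.1 -0.16 0.4 0 0 0 -0.05; -0.1 -0.16 0.41 0 0 0 -0.05; -0.1 -0.17 0.4 0 0 0 -0.05; -0.1 -0.16 0.41 0 0 0 -0.05; 0 0 0 0 0 0 -0.05; 0 0 0 0 0 0 -0.05")

```text
time: 10.82
ee_pos: [0.533, -0.022, 0.2798]
tcp_rot: [-179.3, -19.7, -2.5]
wrist_force: [0.7, 1.1, 0.2]
opening: 0.0405
grasp_force: 0.0
```

Run:
```python
from h import *
import cv2
state()
c=get_calibration("wrist");cv2.imwrite("pics/w2.png",cv2.resize(camera("wrist")[:,:,::-1],(800,600)))
P=place(CH,np.array([[-95,185,50],[29,185,50],[74,185,50],[-110,130,95]])/1e3)
q=(np.c_[P,np.ones(4)]@c["view"].T)[:,:3];r=np.hypot(q[:,0],q[:,1]);th=np.arctan2(r,q[:,2])
print(np.c_[c["cx"]+c["fx"]*th*q[:,0]/r,c["cy"]+c["fy"]*th*q[:,1]/r]/.7)
```

```text
t 10.82 grasp chest mm [ -5.2011 131.4446 133.8744] rpy [-179.2599  -19.7384   -2.4521] q [ -2.5178  -9.6269 -19.52    60.3693   0.7623 179.9382] F [0.7495 1.1496 0.2314] open 0.0405 gf 0.0
[[276.2714 536.7625]
 [292.349  299.3548]
 [302.9377 210.2073]
 [375.469  622.041 ]]
```

View pics/w2.png

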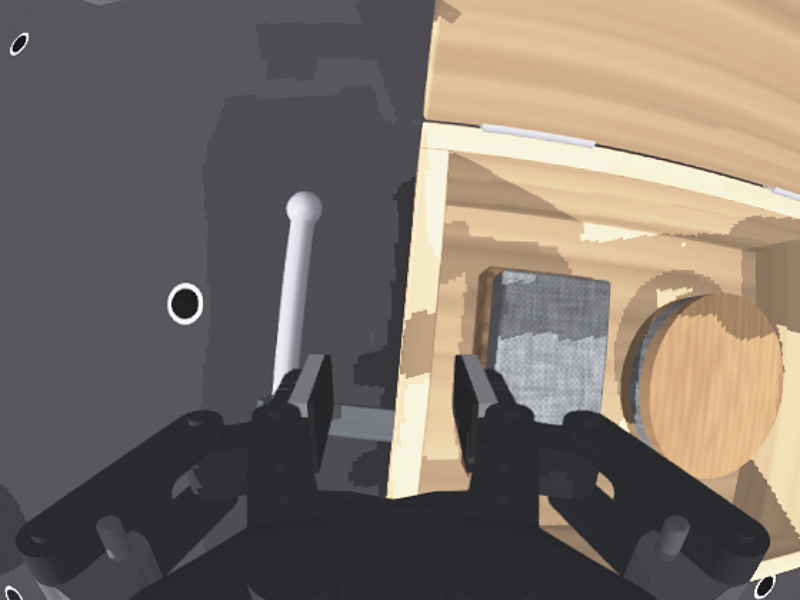

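The picture shows the ball at (303,208), matching the prediction of (303,210). The last joint has reached its limit, so I'll use the half-turn-equivalent grasp instead.

```bash
python3 - <<'E'
s=open('h.py').read()
s=s.replace('R.from_euler("z",y,degrees=True)*R.from_euler("x",180,degrees=True)*R.from_euler("y",phi','R.from_euler("z",y+180,degrees=True)*R.from_euler("x",180,degrees=True)*R.from_euler("y",-phi')
open('h.py','w').write(s)
E
python3 - <<'E'
from h import *
f=np.radians(20);bb=np.array([-np.sin(f),0,np.cos(f)])
print(rot("R",20).as_matrix()[:,2])
plan([([-25,150,200],rot("H",20),-.05,16),(rodpt(0)+90*bb,rot("R",20),-.05,16)])
E
```

```text
[ 0.3391 -0.0443 -0.9397]
t 10.87 grasp chest mm [ -4.5857 131.3998 135.0418] rpy [-179.2611  -19.8472   -2.4633] q [ -2.5264  -9.6576 -19.4465  60.3646   0.7603 179.9406] F [-0.0691 -0.3838  0.7257] open 0.0404 gf 0.0
0.01 -0.04 -0.1 -0.02 -0.02 -0.93 -0.05; 0.02 -0.04 -0.11 -0.02 -0.02 -0.93 -0.05; 0.02 -0.04 -0.11 -0.03 -0.02 -0.93 -0.05; 0.02 -0.04 -0.1 -0.02 -0.02 -0.93 -0.05; 0.03 -0.04 -0.11 -0.02 -0.02 -0.93 -0.05; 0.02 -0.03 -0.1 -0.02 -0.02 -0.93 -0.05; 0.03 -0.03 -0.11 -0.03 -0.01 -0.93 -0.05; 0.03 -0.03 -0.1 -0.02 -0.02 -0.93 -0.05 

0.04 -0.03 -0.11 -0.02 -0.02 -0.93 -0.05; 0.03 -0.03 -0.1 -0.02 -0.02 -0.93 -0.05; 0.03 -0.02 -0.11 -0.02 -0.02 -0.94 -0.05; 0.04 -0.02 -0.11 -0.03 -0.02 -0.93 -0.05; 0.04 -0.01 -0.1 -0.02 -0.02 -0.93 -0.05; 0.03 -0.02 -0.11 -0.02 -0.02 -0.93 -0.05; 0.04 -0.01 -0.1 -0.02 -0.02 -0.93 -0.05; 0.04 0 -0.11 -0.03 -0.02 -0.93 -0.05 

0.05 0 0.11 0 0 -0.98 -0.05; 0.06 0 0.11 0 0 -0.98 -0.05; 0.05 0.01 0.11 0 0 -0.98 -0.05; 0.05 0.02 0.1 0 0 -0.99 -0.05; 0.06 0.02 0.11 0 0 -0.98 -0.05; 0.04 0.02 0.11 0 0 -0.98 -0.05; 0.05 0.03 0.11 0 0 -0.98 -0.05; 0.04 0.04 0.11 0 0 -0.98 -0.05 

0.04 0.03 0.11 0 0 -0.98 -0.05; 0.04 0.05 0.1 0 0 -0.99 -0.05; 0.03 0.04 0.11 0 0 -0.98 -0.05; 0.03 0.05 0.11 0 0 -0.98 -0.05; 0.02 0.05 0.11 0 0 -0.98 -0.05; 0.01 0.05 0.11 0 0 -0.98 -0.05; 0.02 0.05 0.11 0 0 -0.98 -0.05; 0 0.06 0.11 0 0 -0.99 -0.05
```

>>> carry_out(targets="0.01 -0.04 -0.1 -0.02 -0.02 -0.93 -0.05; 0.02 -0.04 -0.11 -0.02 -0.02 -0.93 -0.05; 0.02 -0.04 -0.11 -0.03 -0.02 -0.93 -0.05; 0.02 -0.04 -0.1 -0.02 -0.02 -0.93 -0.05; 0.03 -0.04 -0.11 -0.02 -0.02 -0.93 -0.05; 0.02 -0.03 -0.1 -0.02 -0.02 -0.93 -0.05; 0.03 -0.03 -0.11 -0.03 -0.01 -0.93 -0.05; 0.03 -0.03 -0.1 -0.02 -0.02 -0.93 -0.05")

```text
time: 11.53
ee_pos: [0.5257, -0.0084, 0.3148]
tcp_rot: [166.1, -13.9, 42.0]
wrist_force: [-0.5, 1.1, 0.1]
opening: 0.0407
grasp_force: 0.0
```

>>> carry_out(targets="0.04 -0.03 -0.11 -0.02 -0.02 -0.93 -0.05; 0.03 -0.03 -0.1 -0.02 -0.02 -0.93 -0.05; 0.03 -0.02 -0.11 -0.02 -0.02 -0.94 -0.05; 0.04 -0.02 -0.11 -0.03 -0.02 -0.93 -0.05; 0.04 -0.01 -0.1 -0.02 -0.02 -0.93 -0.05; 0.03 -0.02 -0.11 -0.02 -0.02 -0.93 -0.05; 0.04 -0.01 -0.1 -0.02 -0.02 -0.93 -0.05; 0.04 0 -0.11 -0.03 -0.02 -0.93 -0.05")

```text
time: 12.2
ee_pos: [0.5157, 0.0058, 0.3468]
tcp_rot: [159.9, 0.1, 82.8]
wrist_force: [-0.3, 0.4, -0.7]
opening: 0.041
grasp_force: 0.0
```

>>> carry_out(targets="0.05 0 0.11 0 0 -0.98 -0.05; 0.06 0 0.11 0 0 -0.98 -0.05; 0.05 0.01 0.11 0 0 -0.98 -0.05; 0.05 0.02 0.1 0 0 -0.99 -0.05; 0.06 0.02 0.11 0 0 -0.98 -0.05; 0.04 0.02 0.11 0 0 -0.98 -0.05; 0.05 0.03 0.11 0 0 -0.98 -0.05; 0.04 0.04 0.11 0 0 -0.98 -0.05")

```text
time: 12.87
ee_pos: [0.5299, 0.0216, 0.3137]
tcp_rot: [165.5, 14.1, 126.0]
wrist_force: [-0.2, 0.7, 0.3]
opening: 0.0402
grasp_force: 0.0
```

>>> carry_out(targets="0.04 0.03 0.11 0 0 -0.98 -0.05; 0.04 0.05 0.1 0 0 -0.99 -0.05; 0.03 0.04 0.11 0 0 -0.98 -0.05; 0.03 0.05 0.11 0 0 -0.98 -0.05; 0.02 0.05 0.11 0 0 -0.98 -0.05; 0.01 0.05 0.11 0 0 -0.98 -0.05; 0.02 0.05 0.11 0 0 -0.98 -0.05; 0 0.06 0.11 0 0 -0.99 -0.05")

```text
time: 13.53
ee_pos: [0.5437, 0.0375, 0.2808]
tcp_rot: [-179.9, 20.1, 172.9]
wrist_force: [0.0, 0.1, 0.5]
opening: 0.0406
grasp_force: 0.0
```

Run:
```python
from h import *
f=np.radians(20);bb=np.array([-np.sin(f),0,np.cos(f)])
plan([(rodpt(0)+70*bb,rot("R",20),-.05,4),(rodpt(0),rot("R",20),-.05,9),(rodpt(0),rot("R",20),-.05,3)])
```

```text
t 13.53 grasp chest mm [ -0.9985 185.2176 135.2881] rpy [-179.9003   20.1159  172.8533] q [  4.7994  -7.9959 -17.9954  60.3059  -4.18    11.2379] F [0.0064 0.0677 0.5126] open 0.0406 gf 0.0
0 0 0.13 0 0.01 0.01 -0.05; 0.01 0 0.13 0 0 0.01 -0.05; 0 0 0.12 0 0.01 0.02 -0.05; 0.01 -0.01 0.13 0 0 0.01 -0.05; 0 0 0.19 0 0 0 -0.05; 0 0 0.2 0 0 0 -0.05; 0 0 0.19 0 0 0 -0.05; 0 0 0.2 0 0 0 -0.05 

0 0 0.19 0 0 0 -0.05; 0 0 0.2 0 0 0 -0.05; 0 0 0.19 0 0 0 -0.05; 0 0 0.2 0 0 0 -0.05; 0 0 0.19 0 0 0 -0.05; 0 0 0 0 0 0 -0.05; 0 0 0 0 0 0 -0.05; 0 0 0 0 0 0 -0.05
```

>>> carry_out(targets="0 0 0.13 0 0.01 0.01 -0.05; 0.01 0 0.13 0 0 0.01 -0.05; 0 0 0.12 0 0.01 0.02 -0.05; 0.01 -0.01 0.13 0 0 0.01 -0.05; 0 0 0.19 0 0 0 -0.05; 0 0 0.2 0 0 0 -0.05; 0 0 0.19 0 0 0 -0.05; 0 0 0.2 0 0 0 -0.05", newtons=25)

```text
time: 14.2
ee_pos: [0.5601, 0.0349, 0.2291]
tcp_rot: [179.9, 19.8, 172.3]
wrist_force: [-0.8, 0.4, 0.4]
opening: 0.0404
grasp_force: 0.0
```

>>> carry_out(targets="0 0 0.19 0 0 0 -0.05; 0 0 0.2 0 0 0 -0.05; 0 0 0.19 0 0 0 -0.05; 0 0 0.2 0 0 0 -0.05; 0 0 0.19 0 0 0 -0.05; 0 0 0 0 0 0 -0.05; 0 0 0 0 0 0 -0.05; 0 0 0 0 0 0 -0.3")

```text
time: 14.87
ee_pos: [0.5734, 0.0344, 0.1936]
tcp_rot: [179.8, 19.9, 172.4]
wrist_force: [0.9, 5.3, -0.3]
opening: 0.0306
grasp_force: 0.0
```

>>> carry_out(targets="0 0 0 0 0 0 -1; 0 0 0 0 0 0 -1; 0 0 0 0 0 0 -1; 0 0 0 0 0 0 -1; 0 0 0 0 0 0 -1; 0 0 0 0 0 0 -1; 0 0 0 0 0 0 -1; 0 0 0 0 0 0 -1")

```text
time: 15.53
ee_pos: [0.573, 0.0332, 0.1934]
tcp_rot: [179.9, 19.9, 172.3]
wrist_force: [1.8, -0.1, -1.5]
opening: 0.0112
grasp_force: 24.3
```

Run:
```python
from h import *
plan([(rodpt(a),rot("R",20+30*a/.97),-1,1) for a in np.linspace(0,.97,25)[1:]])
```

```text
t 15.53 grasp chest mm [ 27.9473 184.6898  47.6331] rpy [179.9344  19.852  172.2791] q [  4.0778  -1.4504 -21.6816  50.2917  -3.9173  11.1146] F [ 1.7825 -0.0914 -1.5481] open 0.0112 gf 24.3
0.01 0.01 -0.16 -0.01 -0.24 -0.04 -1; 0.05 0 -0.12 0 -0.22 0 -1; 0.04 0 -0.12 0 -0.22 0 -1; 0.05 0 -0.12 0 -0.22 0 -1; 0.06 0 -0.12 0 -0.22 -0.01 -1; 0.05 0 -0.12 0 -0.21 0 -1; 0.06 0 -0.12 0 -0.22 0 -1; 0.06 0 -0.13 0 -0.22 0 -1 

0.06 0 -0.12 0 -0.22 0 -1; 0.07 0 -0.12 0 -0.22 0 -1; 0.06 0 -0.12 0 -0.22 0 -1; 0.07 0 -0.13 0.01 -0.21 0 -1; 0.07 0 -0.12 0 -0.22 0 -1; 0.08 0 -0.13 0 -0.22 0 -1; 0.07 0 -0.12 0 -0.22 0 -1; 0.08 0 -0.12 0 -0.22 0 -1 

0.08 0 -0.13 0 -0.21 0 -1; 0.09 0 -0.12 0 -0.22 0 -1; 0.08 0 -0.13 0 -0.22 0 -1; 0.09 0 -0.12 0 -0.22 0.01 -1; 0.09 0 -0.13 0 -0.22 0 -1; 0.09 0 -0.12 0 -0.22 0 -1; 0.1 0 -0.12 0 -0.21 0 -1; 0.09 0 -0.13 0 -0.22 0 -1
```

>>> carry_out(targets="0.04 0 -0.12 0 -0.22 0 -1; 0.05 0 -0.12 0 -0.22 0 -1; 0.04 0 -0.12 0 -0.22 0 -1; 0.05 0 -0.12 0 -0.22 0 -1; 0.06 0 -0.12 0 -0.22 0 -1; 0.05 0 -0.12 0 -0.21 0 -1; 0.06 0 -0.12 0 -0.22 0 -1; 0.06 0 -0.13 0 -0.22 0 -1")

```text
time: 16.2
ee_pos: [0.5419, 0.0374, 0.2224]
tcp_rot: [179.9, 30.0, 172.3]
wrist_force: [0.8, -0.7, -3.6]
opening: 0.0111
grasp_force: 24.3
```

>>> carry_out(targets="0.06 0 -0.12 0 -0.22 0 -1; 0.07 0 -0.12 0 -0.22 0 -1; 0.06 0 -0.12 0 -0.22 0 -1; 0.07 0 -0.13 0 -0.21 0 -1; 0.07 0 -0.12 0 -0.22 0 -1; 0.08 0 -0.13 0 -0.22 0 -1; 0.07 0 -0.12 0 -0.22 0 -1; 0.08 0 -0.12 0 -0.22 0 -1")

```text
time: 16.87
ee_pos: [0.5017, 0.0428, 0.2419]
tcp_rot: [179.9, 40.0, 172.3]
wrist_force: [-0.1, 0.4, -5.6]
opening: 0.0105
grasp_force: 24.3
```

>>> carry_out(targets="0.08 0 -0.13 0 -0.21 0 -1; 0.09 0 -0.12 0 -0.22 0 -1; 0.08 0 -0.13 0 -0.22 0 -1; 0.09 0 -0.12 0 -0.22 0 -1; 0.09 0 -0.13 0 -0.22 0 -1; 0.09 0 -0.12 0 -0.22 0 -1; 0.1 0 -0.12 0 -0.21 0 -1; 0.09 0 -0.13 0 -0.22 0 -1")

```text
time: 17.53
ee_pos: [0.454, 0.0492, 0.2506]
tcp_rot: [179.9, 50.0, 172.2]
wrist_force: [2.0, 0.7, -3.3]
opening: 0.0113
grasp_force: 24.3
```

Run:
```python
from h import *
import cv2
state();print(rodpt(.97))
i=cv2.cvtColor(camera("side"),cv2.COLOR_RGB2BGR);cv2.imwrite("pics/s3.png",cv2.resize(i[90:300,180:460],(800,600),interpolation=cv2.INTER_CUBIC))
P=place(CH,np.array([rodpt(.97,169),rodpt(.97,0),rodpt(.9,169),rodpt(1.04,169),handle(1.48)+[0,55,0]])/1e3)
print((proj("side",P)-[180,90])*800/280)
```

```text
t 17.53 grasp chest mm [-25.9834 184.8273 150.9834] rpy [179.8836  50.008  172.2113] q [  9.3169 -36.1633 -49.182   28.231  -12.9091  11.1826] F [ 2.0303  0.6848 -3.3452] open 0.0113 gf 24.3
[-24.9029 185.     152.2858]
[[188.2671 250.3152]
 [254.8701 413.5423]
 [181.89   250.4772]
 [195.0778 250.9869]
 [236.7863   3.3121]]
```

View pics/s3.png

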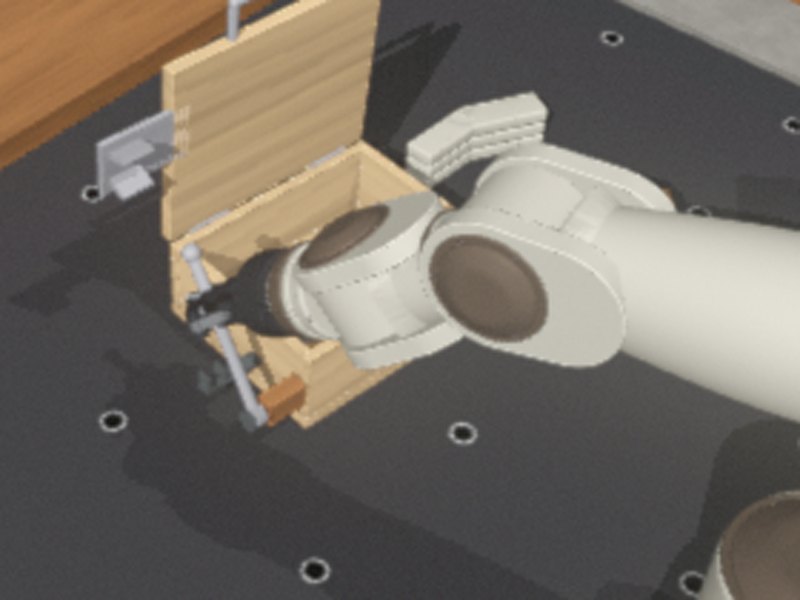

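The side crop shows the lid open, the ball at (191,253) and the pivot at (254,415). At 0.97 rad I expected (188,250) and (255,413), so the rod stands right.

```bash
cat >> h.py <<'E'
def hg(th,back=7.): # grasp point and tilt for lid angle, from the measured lift
    phi=.45*np.degrees(th);a=np.radians(phi);return handle(th)+back*np.array([-np.sin(a),0,np.cos(a)]),rot("H",phi)
E
python3 - <<'E'
from h import *
g=np.array([-26,185,151.]);a=np.radians(38.7);b=np.array([-np.sin(a),0,np.cos(a)])
h=np.array([91,1,354.])
plan([(g,rot("R",50),-.05,4),(g+[-55,0,95],rot("R",35),-.05,10),([-40,120,330],rot("H",38.7),-.44,18),(h+80*b,rot("H",38.7),-.44,12),(h+80*b,rot("H",38.7),-.44,4)])
E
```

```text
t 17.58 grasp chest mm [-26.379  184.8302 151.2654] rpy [179.8784  50.1007 172.2118] q [  9.3435 -36.3096 -49.2821  28.187  -12.9415  11.1789] F [-0.7791 -1.3849 -3.1507] open 0.0107 gf 24.5
0 0 0 -0.01 0 -0.01 -0.05; 0 0 0.01 0 0.01 -0.01 -0.05; -0.01 0 0 -0.01 0 -0.01 -0.05; 0 -0.01 0 0 0.01 -0.01 -0.05; -0.19 0 -0.26 0 0.26 0 -0.05; -0.19 0 -0.26 0 0.26 0 -0.05; -0.18 0 -0.26 0 0.26 0 -0.05; -0.18 0 -0.26 0 0.27 0 -0.05 

-0.17 0 -0.26 0 0.26 0 -0.05; -0.16 0 -0.27 0 0.26 0 -0.05; -0.15 0 -0.27 0 0.26 0 -0.05; -0.15 0 -0.27 0 0.26 0 -0.05; -0.13 0 -0.27 0 0.26 0 -0.05; -0.14 0 -0.27 0 0.27 0 -0.05; -0.1 -0.1 -0.06 -0.03 -0.03 0.87 -0.44; -0.11 -0.09 -0.07 -0.03 -0.03 0.87 -0.44 

-0.12 -0.08 -0.06 -0.03 -0.02 0.88 -0.44; -0.12 -0.07 -0.06 -0.02 -0.03 0.87 -0.44; -0.13 -0.05 -0.06 -0.03 -0.03 0.87 -0.44; -0.13 -0.05 -0.06 -0.03 -0.03 0.87 -0.44; -0.13 -0.03 -0.07 -0.03 -0.03 0.88 -0.44; -0.13 -0.02 -0.06 -0.03 -0.03 0.87 -0.44; -0.14 0 -0.06 -0.03 -0.02 0.87 -0.44; -0.13 0.01 -0.06 -0.03 -0.03 0.87 -0.44 

-0.13 0.02 -0.06 -0.02 -0.03 0.88 -0.44; -0.13 0.03 -0.06 -0.03 -0.03 0.87 -0.44; -0.12 0.05 -0.06 -0.03 -0.03 0.87 -0.44; -0.12 0.05 -0.06 -0.03 -0.02 0.87 -0.44; -0.11 0.07 -0.05 -0.03 -0.03 0.88 -0.44; -0.11 0.08 -0.06 -0.03 -0.03 0.87 -0.44; -0.1 0.09 -0.06 -0.03 -0.03 0.87 -0.44; -0.08 0.1 -0.05 -0.02 -0.03 0.87 -0.44 

-0.25 0.24 -0.04 0 0 0 -0.44; -0.25 0.25 -0.03 0 0 0 -0.44; -0.25 0.24 -0.04 0 0 0 -0.44; -0.24 0.25 -0.03 0 0 0 -0.44; -0.25 0.24 -0.04 0 0 0 -0.44; -0.25 0.24 -0.03 0 0 0 -0.44; -0.25 0.25 -0.04 0 0 0 -0.44; -0.25 0.24 -0.03 0 0 0 -0.44 

-0.25 0.25 -0.04 0 0 0 -0.44; -0.24 0.24 -0.03 0 0 0 -0.44; -0.25 0.25 -0.04 0 0 0 -0.44; -0.25 0.24 -0.03 0 0 0 -0.44; 0 0 0 0 0 0 -0.44; 0 0 0 0 0 0 -0.44; 0 0 0 0 0 0 -0.44; 0 0 0 0 0 0 -0.44
```

>>> carry_out(targets="0 0 0 0 0 0 -0.05; 0 0 0 0 0 0 -0.05; 0 0 0 0 0 0 -0.05; 0 0 0 0 0 0 -0.05; -0.19 0 -0.26 0 0.26 0 -0.05; -0.19 0 -0.26 0 0.26 0 -0.05; -0.18 0 -0.26 0 0.26 0 -0.05; -0.18 0 -0.26 0 0.27 0 -0.05")

```text
time: 18.25
ee_pos: [0.4439, 0.0506, 0.3011]
tcp_rot: [179.9, 43.8, 172.2]
wrist_force: [-0.1, 0.4, -0.5]
opening: 0.0407
grasp_force: 0.0
```

>>> carry_out(targets="-0.17 0 -0.26 0 0.26 0 -0.05; -0.16 0 -0.27 0 0.26 0 -0.05; -0.15 0 -0.27 0 0.26 0 -0.05; -0.15 0 -0.27 0 0.26 0 -0.05; -0.13 0 -0.27 0 0.26 0 -0.05; -0.14 0 -0.27 0 0.27 0 -0.05; -0.1 -0.1 -0.06 -0.03 -0.03 0.87 -0.44; -0.11 -0.09 -0.07 -0.03 -0.03 0.87 -0.44")

```text
time: 18.92
ee_pos: [0.433, 0.044, 0.3828]
tcp_rot: [172.5, 34.6, 159.9]
wrist_force: [0.7, -0.2, -0.3]
opening: 0.0237
grasp_force: 0.0
```

>>> carry_out(targets="-0.12 -0.08 -0.06 -0.03 -0.02 0.88 -0.44; -0.12 -0.07 -0.06 -0.02 -0.03 0.87 -0.44; -0.13 -0.05 -0.06 -0.03 -0.03 0.87 -0.44; -0.13 -0.05 -0.06 -0.03 -0.03 0.87 -0.44; -0.13 -0.03 -0.07 -0.03 -0.03 0.88 -0.44; -0.13 -0.02 -0.06 -0.03 -0.03 0.87 -0.44; -0.14 0 -0.06 -0.03 -0.02 0.87 -0.44; -0.13 0.01 -0.06 -0.03 -0.03 0.87 -0.44")

```text
time: 19.58
ee_pos: [0.4434, 0.0119, 0.4165]
tcp_rot: [149.5, 22.0, 116.2]
wrist_force: [0.3, -0.6, -0.5]
opening: 0.024
grasp_force: 0.0
```

>>> carry_out(targets="-0.13 0.02 -0.06 -0.02 -0.03 0.88 -0.44; -0.13 0.03 -0.06 -0.03 -0.03 0.87 -0.44; -0.12 0.05 -0.06 -0.03 -0.03 0.87 -0.44; -0.12 0.05 -0.06 -0.03 -0.02 0.87 -0.44; -0.11 0.07 -0.05 -0.03 -0.03 0.88 -0.44; -0.11 0.08 -0.06 -0.03 -0.03 0.87 -0.44; -0.1 0.09 -0.06 -0.03 -0.03 0.87 -0.44; -0.08 0.1 -0.05 -0.02 -0.03 0.87 -0.44")

```text
time: 20.25
ee_pos: [0.4545, -0.0165, 0.4509]
tcp_rot: [141.4, -0.2, 82.1]
wrist_force: [-0.1, 0.1, 0.4]
opening: 0.024
grasp_force: 0.0
```

>>> carry_out(targets="-0.25 0.24 -0.04 0 0 0 -0.44; -0.25 0.25 -0.03 0 0 0 -0.44; -0.25 0.24 -0.04 0 0 0 -0.44; -0.24 0.25 -0.03 0 0 0 -0.44; -0.25 0.24 -0.04 0 0 0 -0.44; -0.25 0.24 -0.03 0 0 0 -0.44; -0.25 0.25 -0.04 0 0 0 -0.44; -0.25 0.24 -0.03 0 0 0 -0.44")

```text
time: 20.92
ee_pos: [0.4976, -0.1032, 0.5083]
tcp_rot: [141.4, -0.1, 82.3]
wrist_force: [0.1, 0.5, 0.5]
opening: 0.0239
grasp_force: 0.0
```

>>> carry_out(targets="-0.25 0.25 -0.04 0 0 0 -0.44; -0.24 0.24 -0.03 0 0 0 -0.44; -0.25 0.25 -0.04 0 0 0 -0.44; -0.25 0.24 -0.03 0 0 0 -0.44; 0 0 0 0 0 0 -0.44; 0 0 0 0 0 0 -0.44; 0 0 0 0 0 0 -0.44; 0 0 0 0 0 0 -0.44")

```text
time: 21.58
ee_pos: [0.5185, -0.1449, 0.5361]
tcp_rot: [141.5, -0.1, 82.3]
wrist_force: [0.4, 0.7, 0.3]
opening: 0.0236
grasp_force: 0.0
```

Run:
```python
from h import *
import cv2
h=np.array([91,1,354.])
plan([(h,rot("H",38.7),-.44,14),(h,rot("H",38.7),-.44,2)])
w=cv2.cvtColor(camera("wrist"),cv2.COLOR_RGB2BGR);s=cv2.cvtColor(camera("side"),cv2.COLOR_RGB2BGR)
cv2.imwrite("pics/ws4.png",np.hstack([cv2.resize(w,(400,300)),cv2.resize(s[60:270,160:440],(400,300))]))
```

```text
t 21.58 grasp chest mm [ 40.9054   0.9532 414.8824] rpy [141.468   -0.0819  82.3481] q [-16.8016 -15.2522   0.0318  67.1171   5.7485  82.8691] F [0.3819 0.7439 0.3237] open 0.0236 gf 0.0
0 0 0.14 0 0 0 -0.44; 0 0 0.14 0 0 -0.01 -0.44; 0 0 0.14 -0.01 0 0 -0.44; 0 0.01 0.14 0 0 0 -0.44; 0 0 0.14 0 0 0 -0.44; 0 0 0.14 0 0 -0.01 -0.44; 0 0 0.15 0 0.01 0 -0.44; 0 0 0.14 -0.01 0 0 -0.44 

0 0 0.14 0 0 0 -0.44; 0 0 0.14 0 0 -0.01 -0.44; 0 0 0.14 0 0 0 -0.44; 0 0.01 0.14 -0.01 0 0 -0.44; 0 0 0.14 0 0 0 -0.44; 0 0 0.14 0 0 -0.01 -0.44; 0 0 0 0 0 0 -0.44; 0 0 0 0 0 0 -0.44
```

View pics/ws4.png

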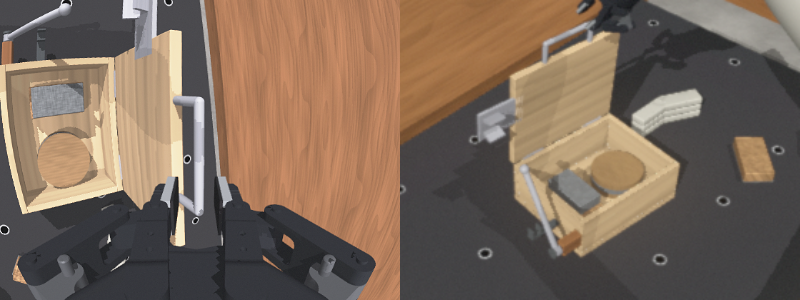

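The bar (column 198 of the left half) lies between the fingers (columns 170 and 220). The rod stands up and the lid is open. Next I'll descend, grip and plan the lowering.

>>> carry_out(targets="0 0 0.14 0 0 0 -0.44; 0 0 0.14 0 0 -0.01 -0.44; 0 0 0.14 -0.01 0 0 -0.44; 0 0.01 0.14 0 0 0 -0.44; 0 0 0.14 0 0 0 -0.44; 0 0 0.14 0 0 -0.01 -0.44; 0 0 0.15 0 0 0 -0.44; 0 0 0.14 0 0 0 -0.44", newtons=40)

```text
time: 22.35
ee_pos: [0.5473, -0.1491, 0.5009]
tcp_rot: [141.4, -0.0, 82.4]
wrist_force: [-0.1, 0.1, 0.5]
opening: 0.0239
grasp_force: 0.0
```

>>> carry_out(targets="0 0 0.14 0 0 0 -0.44; 0 0 0.14 0 0 -0.01 -0.44; 0 0 0.14 0 0 0 -0.44; 0 0.01 0.14 0 0 0 -0.44; 0 0 0.14 0 0 0 -0.44; 0 0 0.14 0 0 -0.01 -0.44; 0 0 0 0 0 0 -0.44; 0 0 0 0 0 0 -0.44")

```text
time: 23.02
ee_pos: [0.5681, -0.1519, 0.4751]
tcp_rot: [141.4, 0.1, 82.5]
wrist_force: [0.8, -0.1, 0.2]
opening: 0.0237
grasp_force: 0.0
```

>>> carry_out(targets="0 0 0 0 0 0 -1; 0 0 0 0 0 0 -1; 0 0 0 0 0 0 -1; 0 0 0 0 0 0 -1; 0 0 0 0 0 0 -1; 0 0 0 0 0 0 -1; 0 0 0 0 0 0 -1; 0 0 0 0 0 0 -1")

```text
time: 23.68
ee_pos: [0.5679, -0.1519, 0.476]
tcp_rot: [141.3, 0.1, 82.5]
wrist_force: [-1.7, 0.5, 3.7]
opening: 0.0081
grasp_force: 39.2
```

Run:
```python
from h import *
plan([(*hg(t),-1,1) for t in np.r_[np.linspace(1.47,.90,25)[1:],np.linspace(.9,.78,17)[1:]]])
```

```text
t 23.68 grasp chest mm [ 91.1121   0.3288 355.0369] rpy [141.3231   0.0786  82.5036] q [-15.9633 -11.0338  -3.4838  59.1719   5.2184  83.3228] F [-1.6793  0.5136  3.6583] open 0.0081 gf 39.2
-0.01 -0.2 -0.22 0.24 0.02 0 -1; 0 -0.09 -0.07 0.11 0 0 -1; 0 -0.08 -0.08 0.11 0 0 -1; 0 -0.1 -0.07 0.1 0 0 -1; 0 -0.09 -0.06 0.11 0 0 -1; 0 -0.1 -0.06 0.11 0 0 -1; 0 -0.09 -0.06 0.1 0 0 -1; 0 -0.1 -0.05 0.11 0 0 -1 

0 -0.1 -0.04 0.11 0 0 -1; 0 -0.11 -0.04 0.1 0 0 -1; 0 -0.1 -0.04 0.11 0 0 -1; 0 -0.11 -0.03 0.11 0 0 -1; 0 -0.1 -0.02 0.1 0 0 -1; 0 -0.11 -0.02 0.11 0 0 -1; 0 -0.11 -0.01 0.11 0 0 -1; 0 -0.1 -0.01 0.11 0 0 -1 

0 -0.11 -0.01 0.1 0 0 -1; 0 -0.11 0 0.11 0 0 -1; 0 -0.11 0.01 0.11 0 0 -1; 0 -0.11 0.01 0.1 0 0 -1; 0 -0.1 0.02 0.11 0 0 -1; 0 -0.11 0.02 0.11 0 0 -1; 0 -0.11 0.03 0.1 0 0 -1; 0 -0.1 0.03 0.11 0 0 -1 

0 -0.03 0.01 0.03 0 0 -1; 0 -0.04 0.01 0.04 0 0 -1; 0 -0.03 0.02 0.03 0 0 -1; 0 -0.03 0.01 0.04 0 0 -1; 0 -0.03 0.01 0.03 0 0 -1; 0 -0.04 0.02 0.03 0 0 -1; 0 -0.03 0.01 0.04 0 0 -1; 0 -0.03 0.02 0.03 0 0 -1 

0 -0.03 0.01 0.03 0 0 -1; 0 -0.03 0.02 0.04 0 0 -1; 0 -0.03 0.01 0.03 0 0 -1; 0 -0.03 0.02 0.04 0 0 -1; 0 -0.04 0.02 0.03 0 0 -1; 0 -0.03 0.02 0.03 0 0 -1; 0 -0.03 0.01 0.04 0 0 -1; 0 -0.03 0.02 0.03 0 0 -1
```

>>> carry_out(targets="0 -0.14 -0.13 0.18 0 0 -1; 0 -0.11 -0.09 0.14 0 0 -1; 0 -0.1 -0.09 0.13 0 0 -1; 0 -0.1 -0.07 0.1 0 0 -1; 0 -0.09 -0.06 0.11 0 0 -1; 0 -0.1 -0.06 0.11 0 0 -1; 0 -0.09 -0.06 0.1 0 0 -1; 0 -0.1 -0.05 0.11 0 0 -1")

```text
time: 24.35
ee_pos: [0.5269, -0.1464, 0.4777]
tcp_rot: [146.8, 0.1, 82.5]
wrist_force: [0.2, 1.3, 8.2]
opening: 0.008
grasp_force: 40.6
```

>>> carry_out(targets="0 -0.1 -0.04 0.11 0 0 -1; 0 -0.11 -0.04 0.1 0 0 -1; 0 -0.1 -0.04 0.11 0 0 -1; 0 -0.11 -0.03 0.11 0 0 -1; 0 -0.1 -0.02 0.1 0 0 -1; 0 -0.11 -0.02 0.11 0 0 -1; 0 -0.11 -0.01 0.11 0 0 -1; 0 -0.1 -0.01 0.11 0 0 -1")

```text
time: 25.02
ee_pos: [0.4938, -0.142, 0.4668]
tcp_rot: [151.8, 0.1, 82.5]
wrist_force: [-4.2, 1.4, 8.8]
opening: 0.008
grasp_force: 42.5
```

Run:
```python
from h import *
state();print(hg(1.09)[0])
```

```text
t 25.02 grasp chest mm [ -7.2227   0.545  330.2048] rpy [151.7954   0.0716  82.521 ] q [-17.0055 -15.1828  -4.9989  72.3002   4.4239  81.5543] F [-4.1505  1.4232  8.8452] open 0.0080 gf 42.5
[ -9.5815   0.     330.7332]
```

>>> carry_out(targets="0 -0.11 -0.01 0.1 0 0 -1; 0 -0.11 0 0.11 0 0 -1; 0 -0.11 0.01 0.11 0 0 -1; 0 -0.11 0.01 0.1 0 0 -1; 0 -0.1 0.02 0.11 0 0 -1; 0 -0.11 0.02 0.11 0 0 -1; 0 -0.11 0.03 0.1 0 0 -1; 0 -0.1 0.03 0.11 0 0 -1")

```text
time: 25.68
ee_pos: [0.4648, -0.1382, 0.4464]
tcp_rot: [156.8, 0.0, 82.5]
wrist_force: [-3.0, 3.2, 3.4]
opening: 0.0085
grasp_force: 43.2
```

Run:
```python
from h import *
import cv2
state();print(hg(.9)[0])
s=cv2.cvtColor(camera("side"),cv2.COLOR_RGB2BGR);t=cv2.cvtColor(camera("top"),cv2.COLOR_RGB2BGR)
cv2.imwrite("pics/st5.png",np.hstack([cv2.resize(s[110:260,180:330],(400,400),interpolation=cv2.INTER_CUBIC),cv2.resize(t[130:250,220:340],(400,400),interpolation=cv2.INTER_CUBIC)]))
```

```text
t 25.68 grasp chest mm [-48.7133   0.6483 303.8599] rpy [156.8341   0.0472  82.5251] q [-17.4451 -16.6773  -7.3732  76.445    3.8627  80.8013] F [-2.9572  3.1617  3.4368] open 0.0085 gf 43.2
[-50.3937   0.     305.8442]
```

View pics/st5.png

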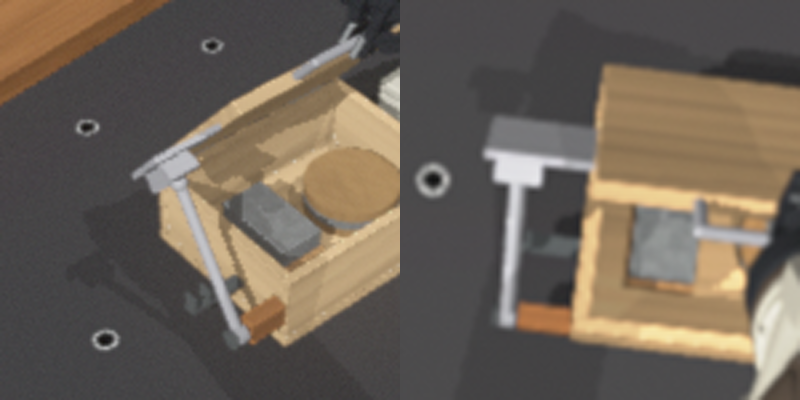

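The ball has entered between the cheeks: the rod meets the bracket at (178,178) in the left half. I'll continue slowly.

>>> carry_out(targets="0 -0.03 0.01 0.03 0 0 -1; 0 -0.04 0.01 0.04 0 0 -1; 0 -0.03 0.02 0.03 0 0 -1; 0 -0.03 0.01 0.04 0 0 -1; 0 -0.03 0.01 0.03 0 0 -1; 0 -0.04 0.02 0.03 0 0 -1; 0 -0.03 0.01 0.04 0 0 -1; 0 -0.03 0.02 0.03 0 0 -1")

```text
time: 26.45
ee_pos: [0.4572, -0.1372, 0.4384]
tcp_rot: [158.4, 0.0, 82.5]
wrist_force: [3.5, 3.9, -2.8]
opening: 0.008
grasp_force: 42.5
```

>>> carry_out(targets="0 -0.03 0.01 0.03 0 0 -1; 0 -0.03 0.02 0.04 0 0 -1; 0 -0.03 0.02 0.03 0 0 -1; 0 -0.03 0.02 0.04 0 0 -1; 0 0 0 0 0 0 -1; 0 0 0 0 0 0 -1; 0 0 0 0 0 0 -1; 0 0 0 0 0 0 -1")

```text
time: 27.12
ee_pos: [0.4536, -0.1367, 0.4339]
tcp_rot: [159.2, 0.0, 82.5]
wrist_force: [-6.8, 5.7, 5.2]
opening: 0.008
grasp_force: 44.0
```

Run:
```python
from h import *
state();print(hg(.81)[0])
```

```text
t 27.12 grasp chest mm [-66.0059   0.6404 288.9843] rpy [159.2041   0.0429  82.5189] q [-17.6091 -17.1306  -8.6844  77.9406   3.5399  80.5046] F [-6.8041  5.6657  5.1536] open 0.0080 gf 44.0
[-67.8853   0.     291.4046]
```

>>> carry_out(targets="0 -0.03 0.01 0.03 0 0 -1; 0 -0.03 0.01 0.03 0 0 -1; 0 0 0 0 0 0 -1; 0 0 0 0 0 0 -1; 0 0 0 0 0 0 -1; 0 0 0 0 0 0 -1; 0 0 0 0 0 0 -1; 0 0 0 0 0 0 -1")

```text
time: 27.78
ee_pos: [0.4519, -0.1365, 0.4319]
tcp_rot: [159.6, 0.0, 82.5]
wrist_force: [-2.0, 4.6, 1.9]
opening: 0.0082
grasp_force: 43.6
```

>>> carry_out(targets="0 -0.03 0.01 0.03 0 0 -1; 0 -0.03 0.01 0.03 0 0 -1; 0 0 0 0 0 0 -1; 0 0 0 0 0 0 -1; 0 0 0 0 0 0 -1; 0 0 0 0 0 0 -1; 0 0 0 0 0 0 -1; 0 0 0 0 0 0 -1")

```text
time: 28.45
ee_pos: [0.4505, -0.1364, 0.4308]
tcp_rot: [159.8, 0.1, 82.5]
wrist_force: [3.0, 3.9, 1.6]
opening: 0.0084
grasp_force: 43.0
```

Run:
```python
from h import *
state();print(hg(.8)[0])
```

```text
t 28.45 grasp chest mm [-70.5621   0.5797 285.3159] rpy [159.7729   0.0511  82.5342] q [-17.6642 -17.2901  -9.0586  78.2906   3.4623  80.4013] F [3.0103 3.8795 1.6321] open 0.0084 gf 43.0
[-69.746    0.     289.7024]
```

>>> carry_out(targets="0 -0.03 0.01 0.02 0 0 -1; 0 -0.03 0.01 0.02 0 0 -1; 0 0 0 0 0 0 -1; 0 0 0 0 0 0 -1; 0 0 0 0 0 0 -1; 0 0 0 0 0 0 -1; 0 0 0 0 0 0 -1; 0 0 0 0 0 0 -1")

```text
time: 29.12
ee_pos: [0.4497, -0.1363, 0.4302]
tcp_rot: [159.7, 0.1, 82.6]
wrist_force: [15.5, 1.7, 1.9]
opening: 0.0077
grasp_force: 42.8
```

Run:
```python
from h import *
import cv2
state()
def seat(t,r=140,d=9,y=185): return [105-r*np.cos(t)-d*np.sin(t),y,95+r*np.sin(t)-d*np.cos(t)]
s=cv2.cvtColor(camera("side"),cv2.COLOR_RGB2BGR)
cv2.imwrite("pics/s6.png",cv2.resize(s[125:225,180:310],(780,600),interpolation=cv2.INTER_CUBIC))
for t in(.76,.8,.84,.88):
  P=place(CH,np.array([seat(t,215,-15,130),seat(t,215,0,130),seat(t,215,0,130)])/1e3);print(t,((proj("side",P)-[180,125])*6)[:2].ravel(),(proj("side",place(CH,[np.array(seat(t))/1e3]))-[180,125])*6)
print((proj("side",place(CH,np.array([rodpt(.97,0),rodpt(.97,169)])/1e3))-[180,125])*6)
```

```text
t 29.12 grasp chest mm [-71.2256   0.5538 284.8067] rpy [159.7235   0.0636  82.5617] q [-17.6869 -17.4389  -9.2417  78.2085   3.4762  80.3528] F [15.458   1.7414  1.8713] open 0.0077 gf 42.8
0.76 [557.4671 196.2802 573.1284 228.7565] [[400.2296 327.2615]]
0.8 [547.5839 177.9347 563.9592 210.2207] [[394.6913 315.5074]]
0.84 [537.3347 159.7863 554.3878 191.8077] [[388.9097 303.7881]]
0.88 [526.7425 141.8768 544.4352 173.5601] [[382.8958 292.1276]]
[[535.2273 658.4388]
 [395.3609 315.6618]]
```

View pics/s6.png

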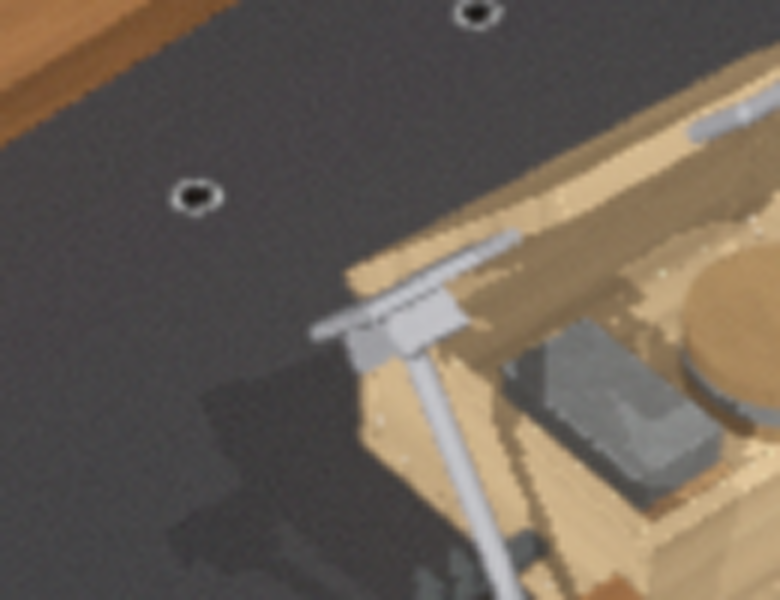

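Force rose to 15 N with almost no further travel, and the picture shows the rod entering the slot cheeks, so the ball is seated. I'll release and retreat along the tool axis.

>>> carry_out(targets="0 0.03 -0.01 0 0 0 -1; 0 0 0 0 0 0 -0.8; 0 0 0 0 0 0 -0.44; 0 0 0 0 0 0 -0.44; 0 0 0 0 0 0 -0.44; 0 0 0 0 0 0 -0.44; 0 0 0 0 0 0 -0.44; 0 0 0 0 0 0 -0.44")

```text
time: 29.83
ee_pos: [0.449, -0.1364, 0.4299]
tcp_rot: [160.1, 0.1, 82.5]
wrist_force: [-1.0, 0.3, -0.4]
opening: 0.0238
grasp_force: 0.0
```

Run:
```python
from h import *
state()
```

```text
t 29.83 grasp chest mm [-72.7846   0.2722 284.2263] rpy [160.0707   0.0811  82.4927] q [-17.7003 -17.3277  -9.1283  78.5476   3.383   80.3789] F [-0.9802  0.3314 -0.4393] open 0.0238 gf 0.0
```

Force is zero. I'll retreat 100 mm, then check.

>>> carry_out(targets="0 0 -0.1 0 0 0 -0.44; 0 0 -0.2 0 0 0 -0.44; 0 0 -0.3 0 0 0 -0.44; 0 0 -0.4 0 0 0 -0.44; 0 0 -0.5 0 0 0 -0.44; 0 0 -0.5 0 0 0 -0.44; 0 0 -0.5 0 0 0 -0.44; 0 0 0 0 0 0 -0.44")

```text
time: 30.5
ee_pos: [0.4137, -0.1314, 0.5294]
tcp_rot: [159.7, 0.1, 82.5]
wrist_force: [0.1, -0.2, 0.1]
opening: 0.0238
grasp_force: 0.0
```

>>> carry_out(targets="0 -0.3 -0.2 0 0 0 -0.44; 0 -0.4 -0.2 0 0 0 -0.44; 0 -0.4 -0.2 0 0 0 -0.44; 0 -0.2 -0.1 0 0 0 -0.44; 0 0 0 0 0 0 -0.44; 0 0 0 0 0 0 -0.44; 0 0 0 0 0 0 -0.44; 0 0 0 0 0 0 -0.44")

```text
time: 31.17
ee_pos: [0.358, -0.1243, 0.5322]
tcp_rot: [160.1, 0.1, 82.5]
wrist_force: [0.2, -0.0, -0.2]
opening: 0.0239
grasp_force: 0.0
```

Run:
```python
from h import *
import cv2
state()
s=cv2.cvtColor(camera("side"),cv2.COLOR_RGB2BGR);t=cv2.cvtColor(camera("top"),cv2.COLOR_RGB2BGR)
cv2.imwrite("pics/f7.png",np.hstack([cv2.resize(s[90:270,180:360],(400,400),interpolation=cv2.INTER_CUBIC),cv2.resize(t,(400,300))[np.r_[0:300,[0]*100]]]))
for th in(.76,.8,.84):
  P=place(CH,[(handle(th)+[0,y,0])/1e3 for y in(55,-55)]);print(th,(proj("side",P)-[180,90]).ravel()*400/180,(proj("top",P)/1.4).ravel())
```

```text
t 31.17 grasp chest mm [-164.6205    0.5634  386.4707] rpy [160.0948   0.0627  82.5102] q [-20.4074 -24.2519  -1.9619  92.838    4.3074  77.81  ] F [ 0.1633 -0.0456 -0.1527] open 0.0239 gf 0.0
0.76 [277.3297 123.1565 346.488   84.9495] [219.7035 151.6614 253.8848 155.8614]
0.8 [273.2346 115.0082 342.6104  77.063 ] [220.2061 149.0789 254.6104 153.3106]
0.84 [268.95   106.935  338.5325  69.2593] [220.7135 146.3902 255.3308 150.6526]
```

View pics/f7.png

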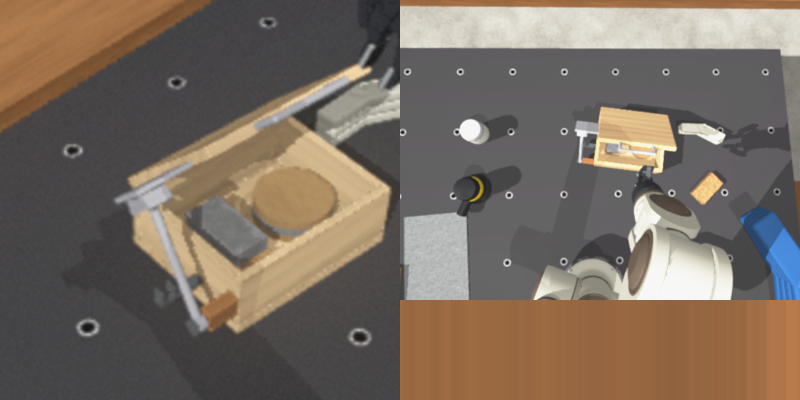

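The lid stays up on the rod at about 0.80 rad, the ball is in the slot, the bystanders are unmoved and the gripper is clear.

```bash
python3 -c "
from workcell import bot
print(bot.job_done())"
```

```text
the job is handed in; nothing more can be done
None
```

The job is handed in: the lid is propped at about 0.80 rad with the rod's ball in the slot, the arm has let go of everything and stands clear, and the bystanders look unmoved; it took about 31 s of the 72 s, and no verdict was returned.

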